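# Nest the knocked-over rinse cup on its stack without jamming it

## Robot

A 6-joint arm with a two-finger parallel gripper is mounted at the origin on the work surface; the furniture and walls round the work are solid. World frame = base frame: x ahead of the robot, y to its left, z up, the work surface at z = 0. Lengths are in mm, angles in rad, forces in N, time in s.
With the tool pointing down it reaches from about 400 to 925 mm from the base axis. Payload 12.5 kg.
Tool frame: the origin (TCP) lies midway between the tips of the shut fingers; the grasp point (between the pads) lies 19 mm behind it; z points along the fingers, y is the line along which they close (so a half turn about z gives the same grasp; the last joint's range is limited). The gripper opens to 95 mm and grips with 3 to 60 N. Pads are 20 mm wide; open, the fingers measure 119 mm over their backs; the gripper's body (75 mm by 180 mm) begins 59 mm behind the grasp point.
Start: joints at [1.184, 0.491, 1.559, -0, 1.092, -0.106], TCP at [173.185, 600.544, 214.661] pointing down, gripper open.
Joint ranges: [-3.1, 3.1], [-0.84, 2.19], [0.05, 2.79], [-1.13, 4.28], [0.06, 2.93], [-2.69, 2.69]. Speed limits (rad/s): [2.22, 2.22, 2.79, 3.14, 3.14, 3.14].

## Interface

Orientations are given as [roll, pitch, yaw] about the fixed x, y, z axes, in that order (R = Rz(yaw) Ry(pitch) Rx(roll)).
In Python, from cell import env gives the robot as it stands.
- The arm moves only by the tool arm_command, never from a script. Its argument "targets" is a list of rows, each a list of 5 numbers: the shift along the tool's x, y, z in mm, then the turn about the tool's z in degrees, then the opening, from 0 (shut) to 1 (fully open). In form: [[tx, ty, tz, roll, fingers], ...]. A call has 1 to 5 rows; each row is the pose to reach, as a shift and turn from the pose commanded when the call began, along the tool's axes at that moment; what a row does not reach only later rows make up. A row lasts 1/10 s, in which the tool goes at most 50 mm and 8.59 degrees, less where a joint would pass 70% of its speed; a pose out of reach is approached as far as the arm can. A call with a gripper value outside its range is refused whole. The fingers move at their own pace and stop on an object; the grip force is fixed at half the most. Time passes only in rows, so rows that repeat a pose let the fingers close. It gives the time, the measured TCP pose, the force, the opening and the grip force at its end, in the units of the state.
- env.state(): the state, without advancing time (a new reading comes with each control period).
- env.read_camera(name): name is "side" or "top"; returns a dict with "frame" (480x640x3 uint8, red, green, blue), "vertical_fov" (degrees; the focal length in pixels is half the picture's height over the tangent of half this angle, whatever the lens; pixels are square), "cx", "cy" (the principal point, pixels), "world_from_camera" (4x4, takes a point from camera to world coordinates). Camera axes: x right, y down, z forward; pixel columns grow to the right and rows downward; lengths in mm; the calibration is good to about 2 mm. A picture is of the moment at which its call begins. There is no depth.
- env.job_done(): hands the job in; it is judged then, once.
The state is a dict: "t": time; "joints": joint angles; "qvel": joint speeds; "tau": joint torques, N m; "eef_pos": TCP position; "tcp_rot": TCP orientation; "ft_force": force on the tool from outside, world axes, zero at the start; "moment": the same for the moment, N m; "opening": opening from 0.0 (shut) to 1.0 (fully open); "grip_force": force on a finger pad.
Only numpy, scipy, OpenCV 4.12 (cv2) and the standard library are available. Lean on these libraries where they do the work, as an engineer would, in place of code of your own. Each camera call takes 0.05 s, during which the arm holds its last target. There are 200 camera calls.

## Task

One of the blue rinse cups has been knocked over; put it back on the blue stack on the drying stand, not on the yellow one, which is for another grit. First stand it mouth-down on the orange pad and let go, then take it again squarely from above by its closed end and lower it gently mouth-down over the blue stack. Press it on lightly until it holds with the same rim spacing as the two cups below, but not so hard that it jams, and let go, leaving both stacks on their perches and the other things where they are.

Things in the scene. Friction and masses are not known exactly. Their poses are not given: they have to be found in the camera images.
- cup_centre (a point): Centre (on the axis, half-way up) of the loose blue plastic cup: 95 mm long, evenly tapered, outer diameter 70 mm at the mouth and 46 mm at the closed base, 3 mm walls, 65 g. z runs along the cup from mouth to base: mouth-down is z up. The rim is 47.5 mm from this point along -z, the base 47.5 mm along +z. At the start it lies on its side, its axis sloping 7 degrees down to the base.
- blue_stack_top (a point): Centre of the upper face of the blue stack: two such blue cups nested mouth-down with 18.5 mm between their rims (and between their bases), standing loose on one perch of the drying stand; each rim is a paler roll, 6 mm high. z is up; the stack's bottom rim, on the perch, is 113.5 mm below this point.
- blue_seat (a point): Point on the blue stack's axis, 29 mm below its upper face: the loose cup's centre lies here when it is nested with the stack's own 18.5 mm spacing. Lowered over the stack it finds its own centre if less than 4 mm off, first touches 5.5 mm above here, then gives about 1 mm per newton (here at about 5 N) and stays where it was pushed to. More than 5.5 mm below here (about 10 N) it is jammed.
- yellow_stack_top (a point): Centre of the upper face of the yellow stack: two yellow cups of the same sizes, nested the same way, on the other perch. Not to be used.
- pad_top (a point): Centre of the upper face of the orange pad that lies fixed on the bench: 104 mm along its x axis, 76 mm along its y axis, 5 mm thick.
- cup_stand: Drying stand, fixed to the bench: dark bar foot 56 mm (its x) by 176 mm (its y), two round aluminium perches 77 mm across, 120 mm apart along its y axis, their upper faces 46 mm above the bench, each with a low white boss inside the stack's mouth. Origin at bench level under its centre.
- on_a (a point): Where the centre of a stack's upper face lies when the stack stands square on the perch at the stand's +y end, 113.5 mm above that perch.
- on_b (a point): The same over the perch at the stand's -y end.
- parallel: Ground steel parallel bar, 85 mm long (along its y axis), 12 mm wide, 18 mm high, in front of the drying stand; origin under its centre. To be left alone.
- syringe_green: Green and white paste syringe lying near the work, 105 mm long, 19 mm wide, 15 mm high; origin under its centre. To be left alone.
- stone: Grey polishing stone, a flat stick 120 mm long (along its y axis), 10 mm wide and 6 mm thick, lying on the bench; origin under its centre. To be left alone.

How it is judged (in metres and radians):
On the way:
1. the loose cup stands mouth-down on the orange pad (its centre within 25 mm of the pad's centre), let go and still (horizontal distance between cup_centre and pad_top below 0.025 m and angle between cup_centre's own z axis and vertical below 0.1 rad and height (world z) of cup_centre below 0.058 m and contact force between cup and the fingers below 0.05 N and linear speed of cup below 0.02 m/s), for 0.3 s.
At the end, for the whole second after the job is handed in: The loose cup sits mouth-down over the blue stack, let go and at rest, on the stack's axis within 5 mm and 4 degrees, its rim 14.5 to 21.5 mm above the rim below it (18.5 mm is the stack's own spacing); both stacks stand on their perches within 8 mm (horizontal distance between cup_centre and blue_stack_top below 0.005 m and angle between the z axis of cup_centre and the z axis of blue_stack_top, either way round below 0.07 rad and angle between cup_centre's own z axis and vertical below 0.1 rad and z of cup_centre in the frame of blue_seat between -0.004 and 0.003 m and (distance between blue_stack_top and on_a below 0.008 m or distance between blue_stack_top and on_b below 0.008 m) and (distance between yellow_stack_top and on_a below 0.008 m or distance between yellow_stack_top and on_b below 0.008 m) and linear speed of cup below 0.01 m/s and contact force between cup and the fingers below 0.05 N); the robot touches nothing.
It fails at once if the cup is jammed: pushed on until its base is less than 13 mm above the blue stack's (horizontal distance between cup_centre and blue_stack_top below 0.02 m and z of cup_centre in the frame of blue_seat below -0.0055 m).
It fails at once if the cup is dropped or driven on to the blue stack: moving faster than 0.25 m/s in the last 14 mm before it touches, or after (horizontal distance between cup_centre and blue_stack_top below 0.02 m and z of cup_centre in the frame of blue_seat below 0.02 m and linear speed of cup above 0.25 m/s).
It fails at once if the yellow stack is shifted by more than 10 mm (distance of yellow_stack_top from where it was at the start of the episode above 0.01 m).
It fails at once if the steel bar, the syringe or the stone is shifted by more than 20 mm (distance of any of parallel, syringe_green, stone from where it was at the start of the episode above 0.02 m).
It also fails if it takes over 58 s, if anything falls off the work surface, if the arm or the gripper's body presses on something with over 40 N, if the wrist force passes 120 N, or if a joint passes its speed limit or range.

## Working session

There is one attempt and no reset: what is moved stays moved. The work goes in short steps, Python scripts to look and compute and a tool call to move; the robot and the scene stay as the last step left them, time stands still between calls to the robot, and variables do not carry over. Pictures are saved under pics/ and viewed, at most 10 in all, crops included, and the job is handed in when it is done.

Besides the shell and the picture viewer there is one more tool, called after "Call:" by a JSON object that holds its "method" and its "body", one argument or row to a line. arm_command: Moves the arm, as the interface text tells. Its arguments: {"type":"object","properties":{"targets":{"type":"array","items":{"type":"array","items":{"type":"number"}}}},"required":["targets"]}

```bash
mkdir -p pics; ls; cat > h.py <<'E'
import numpy as np, cv2
from cell import env
def cam(n):
    c=env.read_camera(n); f=240/np.tan(np.radians(c["vertical_fov"])/2)
    return c["frame"],f,c["cx"],c["cy"],np.array(c["world_from_camera"])
def save(n,fn):
    r=cam(n); cv2.imwrite(fn,r[0][:,:,::-1]); np.savez(fn[:-4]+'.npz',f=r[1],cx=r[2],cy=r[3],T=r[4],im=r[0])
def load(fn):
    return np.load(fn[:-4]+'.npz')
def ray(d,u,v):
    T=d['T']; r=T[:3,:3]@np.array([(u-d['cx'])/d['f'],(v-d['cy'])/d['f'],1]); return T[:3,3],r
def atz(d,u,v,z):
    o,r=ray(d,u,v); return o+r*(z-o[2])/r[2]
def proj(d,p):
    q=np.linalg.inv(d['T'])@np.append(p,1); return d['f']*q[0]/q[2]+d['cx'],d['f']*q[1]/q[2]+d['cy']
E
python3 - <<'E'
from h import *
np.set_printoptions(precision=3,suppress=True)
print(env.state())
for n in("top","side"):
    save(n,f"pics/{n}0.png"); d=load(f"pics/{n}0.png"); print(d['f'],d['cx'],d['cy'],d['T'])
E
```

```text
pics
{'t': 0.0, 'joints': array([ 1.184,  0.492,  1.559, -0.   ,  1.092, -0.106]), 'qvel': array([ 0.   , -0.001, -0.001, -0.   ,  0.   , -0.001]), 'tau': array([ -0.   , -61.264, -25.818,   0.069,   0.048,  -0.   ]), 'eef_pos': array([173.08 , 600.273, 214.033]), 'tcp_rot': array([-3.14 , -0.   ,  2.861]), 'ft_force': array([-0.595,  0.357,  0.327]), 'moment': array([-0.007,  0.019, -0.014]), 'grip_force': 0.0, 'opening': 1.0009723925083789}
583.3975782552092 325.768163189437 238.7385038769913 [[  -0.011   -0.994    0.109  334.514]
 [  -1.       0.013    0.015  170.336]
 [  -0.016   -0.109   -0.994 1037.708]
 [   0.       0.       0.       1.   ]]
522.2316728967038 308.95062557281545 246.1167658821949 [[   0.823   -0.279    0.494   37.334]
 [  -0.567   -0.375    0.733 -440.269]
 [  -0.019   -0.884   -0.467  524.896]
 [   0.       0.       0.       1.   ]]
```

View pics/top0.png

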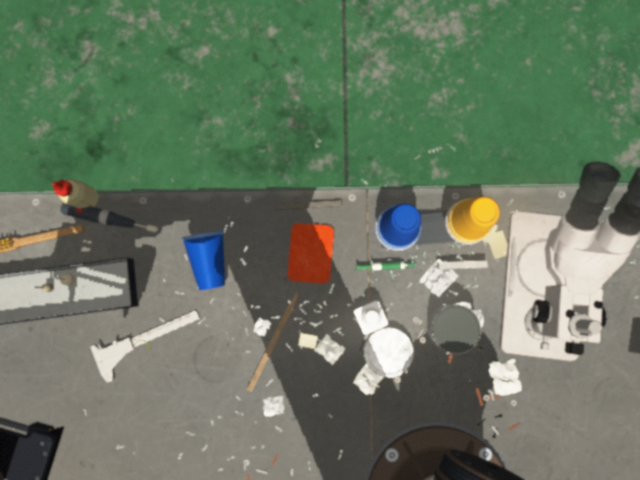

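View pics/side0.png

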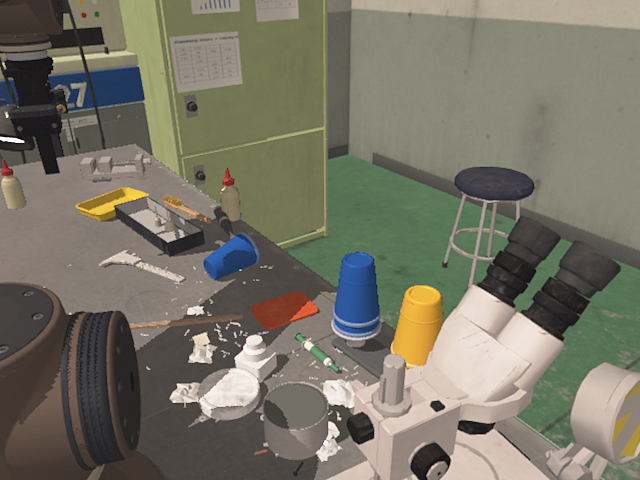

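```bash
cat >> h.py <<'E'
from scipy.optimize import minimize
def mask(d,lo,hi,box):
    hsv=cv2.cvtColor(d['im'],cv2.COLOR_RGB2HSV); m=cv2.inRange(hsv,lo,hi); z=np.zeros_like(m); x0,y0,x1,y1=box; z[y0:y1,x0:x1]=m[y0:y1,x0:x1]
    n,l,s,_=cv2.connectedComponentsWithStats(z); k=1+s[1:,4].argmax(); return (l==k).astype(np.uint8)
A=np.linspace(0,2*np.pi,48)
def ring(c,ax,r):
    ax=ax/np.linalg.norm(ax); u=np.cross(ax,[.3,.5,.81]); u/=np.linalg.norm(u); w=np.cross(ax,u)
    return c+r*(np.cos(A)[:,None]*u+np.sin(A)[:,None]*w)
def lying(x,y,yaw):
    ax=np.array([np.cos(yaw)*np.cos(.1257),np.sin(yaw)*np.cos(.1257),-np.sin(.1257)]) # to base
    c=np.array([x,y,23.0+6.0]); return np.vstack([ring(c-47.5*ax,ax,35),ring(c+47.5*ax,ax,23)])
def upr(x,y,zrim,h=95,n=1):
    z=np.array([0,0,1.]); p=np.array([x,y,0.]); L=[]
    for k in range(n): L+=[ring(p+z*(zrim+18.5*k),z,35),ring(p+z*(zrim+18.5*k+6),z,35),ring(p+z*(zrim+18.5*k+95),z,23)]
    return np.vstack(L)
def sil(d,P):
    q=np.array([proj(d,p) for p in P]); h=cv2.convexHull((q*16).round().astype(np.int32)); m=np.zeros((480,640),np.uint8); cv2.fillPoly(m,[h],1,lineType=cv2.LINE_8,shift=4); return m
def fit(model,x0,views,step):
    def cost(x): 
        c=0
        for d,m in views:
            s=sil(d,model(*x)); c+=(s^m).sum()/m.sum()
        return c
    S=np.vstack([x0]+[np.array(x0)+np.eye(len(x0))[i]*step[i] for i in range(len(x0))])
    r=minimize(cost,x0,method='Nelder-Mead',options=dict(initial_simplex=S,xatol=.05,fatol=1e-4)); return r.x,r.fun
E
python3 - <<'E'
from h import *
np.set_printoptions(precision=2,suppress=True)
t=load("pics/top0.png"); s=load("pics/side0.png")
B=((100,110,40),(130,255,255))
ct=mask(t,*B,(170,220,240,300)); cs=mask(s,*B,(190,220,270,290))
bt=mask(t,*B,(360,190,440,260)); bs=mask(s,*B,(320,240,395,350))
p0=atz(t,208,263,30); b0=atz(t,402,222,150)
f=[]
for V in([(t,ct)],[(s,cs)],[(t,ct),(s,cs)]): print('cup',*fit(lying,[p0[0],p0[1],np.pi],V,[10,10,.2]))
for V in([(t,bt)],[(s,bs)],[(t,bt),(s,bs)]): print('blue',*fit(lambda x,y:upr(x,y,46,n=2),[b0[0],b0[1]],V,[10,10]))
o=mask(t,(0,150,80),(14,255,255),(270,200,350,300)); r=cv2.minAreaRect(cv2.findContours(o,0,1)[0][0].reshape(-1,2)); print('pad',r,atz(t,*r[0],5))
print([atz(t,*q,5) for q in cv2.boxPoints(r)])
os_=mask(s,(0,150,80),(14,255,255),(230,270,330,340)); c=cv2.findContours(os_,0,1)[0][0]; M=cv2.moments(c); print('pad side',atz(s,M['m10']/M['m00'],M['m01']/M['m00'],5))
im=t['im'][180:320,170:510,::-1].copy()
cv2.imwrite('pics/a.png',cv2.resize(im,None,fx=2.35,fy=2.35,interpolation=2))
im=s['im'].copy()[...,::-1].copy()
for m in(cs,bs,os_): cv2.drawContours(im,cv2.findContours(m,0,1)[0],-1,(0,255,0),1)
cv2.imwrite('pics/b.png',cv2.resize(im[210:370,180:460],None,fx=2.8,fy=2.8,interpolation=2))
E
```

```text
cup [408.09 391.95   3.27] 0.10227272727272728
cup [409.27 391.91   3.33] 0.13626978664831382
cup [408.27 392.14   3.31] 0.2523951229431271
blue [460.88  62.4 ] 0.1090146750524109
blue [477.26  79.8 ] 0.25986078886310904
blue [461.38  62.5 ] 0.43780978369254864
pad ((310.243896484375, 252.69512939453125), (42.70839309692383, 58.51830291748047), 4.969740867614746) [423.57 213.53   5.  ]
[array([375.63, 256.07,   5.  ]), array([479.62, 246.61,   5.  ]), array([471.94, 170.61,   5.  ]), array([368.24, 180.87,   5.  ])]
pad side [417.9  207.22   5.  ]
```

View pics/b.png

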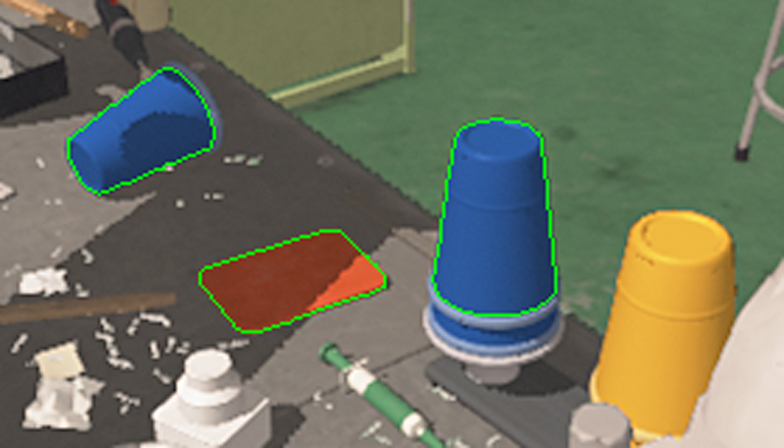

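```bash
python3 - <<'E'
from h import *
np.set_printoptions(precision=2,suppress=True)
t=load("pics/top0.png"); s=load("pics/side0.png")
print('blue top side',atz(s,180+499/2.8,210+139/2.8,159.5))
print('pad side',[atz(s,180+u/2.8,210+v/2.8,5)for u,v in((200,268),(340,230),(387,283),(247,332))])
print('yellow top side',atz(s,180+680/2.8,210+235/2.8,159.5))
B=((95,60,40),(130,255,255))
bt=mask(t,*B,(360,190,440,260)); bs=mask(s,*B,(320,240,395,350))
for V in([(t,bt)],[(s,bs)],[(t,bt),(s,bs)]): print('blue',*fit(lambda x,y:upr(x,y,46,n=2),[460,62],V,[10,10]))
Y=((18,110,80),(32,255,255))
yt=mask(t,*Y,(440,190,510,260))
print('yel',*fit(lambda x,y:upr(x,y,46,n=2),[460,-60],[(t,yt)],[10,10]))
im=t['im'][...,::-1].copy()
for m in(bt,yt,sil(t,lying(408.3,392,3.3))): cv2.drawContours(im,cv2.findContours(m,0,1)[0],-1,(0,255,0),1)
cv2.drawContours(im,cv2.findContours(sil(t,upr(461.4,62.5,46,n=2)),0,1)[0],-1,(0,0,255),1)
cv2.imwrite('pics/a.png',cv2.resize(im[180:320,170:510],None,fx=2.35,fy=2.35,interpolation=2))
E
```

```text
blue top side [456.93  57.14 159.5 ]
pad side [array([378.97, 250.96,   5.  ]), array([474.36, 235.27,   5.  ]), array([464.37, 168.42,   5.  ]), array([369.03, 176.32,   5.  ])]
yellow top side [466.36 -60.   159.5 ]
blue [462.    61.56] 0.026348808030112924
blue [459.73  61.88] 0.06261624302541847
blue [461.    61.94] 0.11241317992689573
yel [471.42 -58.6 ] 0.0373675404350251
```

View pics/a.png

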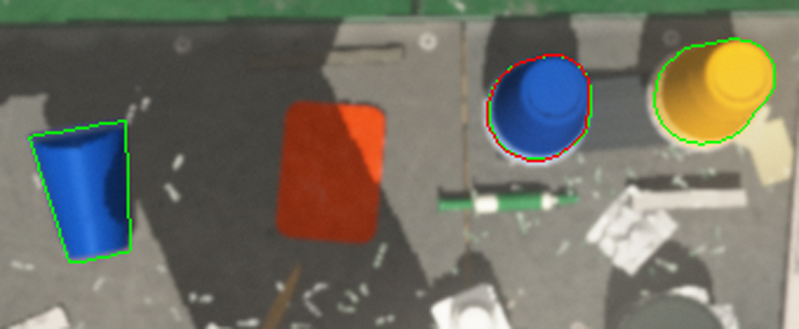

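```bash
cat >> h.py <<'E'
from scipy.spatial.transform import Rotation as Ro
def mv(x,y,z,yaw=None):
    s=env.state(); r=s['tcp_rot']; R=Ro.from_euler('xyz',r).as_matrix(); d=R.T@(np.array([x,y,z])-s['eef_pos'])
    roll=0 if yaw is None else -np.degrees((yaw-r[2]+np.pi/2)%np.pi-np.pi/2)
    print('shift',d.round(1),'roll',round(roll,1),'t',s['t'],'pos',s['eef_pos'].round(1),'rot',r.round(3),'F',s['ft_force'].round(2),'op',round(s['opening'],3),'g',s['grip_force'])
E
python3 -c "
from h import *
mv(379.2,387.7,120,3.29)"
```

```text
shift [-257.  -147.1   94.2] roll -24.6 t 0.1 pos [173.1 600.3 214.1] rot [-3.141 -0.     2.861] F [ 0.35 -0.29 -0.39] op 1.0 g 0.0
```

Call:
{"method": "arm_command", "body": {
  "targets": [
    [-257, -147, 94, -24.6, 1],
    [-257, -147, 94, -24.6, 1],
    [-257, -147, 94, -24.6, 1],
    [-257, -147, 94, -24.6, 1],
    [-257, -147, 94, -24.6, 1]
  ]
}}

```text
t: 0.6
eef_pos: [338.6, 429.5, 139.0]
tcp_rot: [-3.142, -0.0, -2.992]
ft_force: [0.8, 0.6, -0.4]
opening: 1.001
grip_force: 0.0
```

```bash
python3 -c "
from h import *
mv(379.2,387.7,120,3.29)"
```

```text
shift [-33.9 -47.4  19. ] roll 0.0 t 0.6 pos [338.6 429.5 139. ] rot [-3.142 -0.    -2.992] F [ 0.79  0.65 -0.38] op 1.001 g 0.0
```

Call:
{"method": "arm_command", "body": {
  "targets": [
    [-34, -47, 19, 0, 1],
    [-34, -47, 19, 0, 1],
    [-34, -47, 19, 0, 1],
    [-34, -47, 19, 0, 1]
  ]
}}

```text
t: 1.0
eef_pos: [377.9, 390.2, 120.9]
tcp_rot: [3.141, 0.0, -2.993]
ft_force: [0.3, 0.3, -1.2]
opening: 1.0
grip_force: 0.0
```

```bash
python3 - <<'E'
from h import *
mv(379.2,387.7,6.5,3.29)
save('top','pics/top1.png');save('side','pics/side1.png')
t=load('pics/top1.png')['im'][200:320,150:280];s=load('pics/side1.png')['im'][150:320,140:310]
a=cv2.resize(t,(400,369),interpolation=2);b=cv2.resize(s,(400,400),interpolation=2)
cv2.imwrite('pics/c.png',np.hstack([np.vstack([a,np.zeros((31,400,3),np.uint8)]),b])[...,::-1])
E
```

```text
shift [ -0.9  -2.7 114.4] roll -0.0 t 1.0 pos [377.9 390.2 120.9] rot [ 3.141  0.    -2.993] F [ 0.27  0.27 -1.19] op 1.0 g 0.0
```

View pics/c.png

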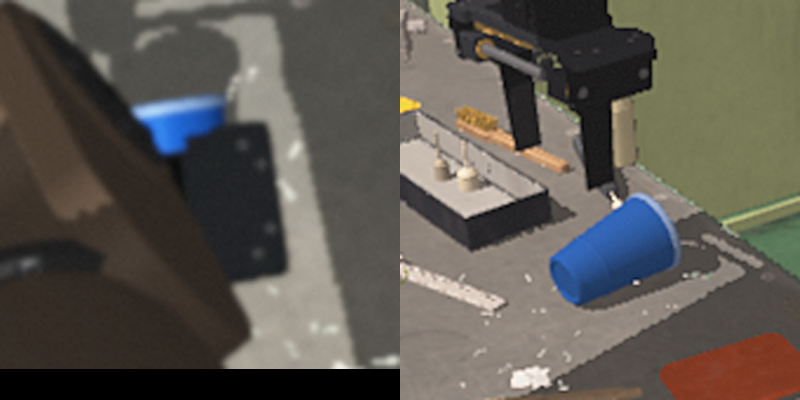

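Call:
{"method": "arm_command", "body": {
  "targets": [
    [-1, -2, 40, 0, 1],
    [-1, -2, 80, 0, 1],
    [-1, -2, 105, 0, 1],
    [-1, -2, 114, 0, 1],
    [-1, -2, 114, 0, 1]
  ]
}}

```text
t: 1.6
eef_pos: [378.8, 388.4, 6.2]
tcp_rot: [-3.141, -0.001, -2.992]
ft_force: [0.0, -0.0, -0.2]
opening: 1.002
grip_force: 0.0
```

Call:
{"method": "arm_command", "body": {
  "targets": [
    [0, 0, 0, 0, 0.3],
    [0, 0, 0, 0, 0.3],
    [0, 0, 0, 0, 0.3],
    [0, 0, 0, 0, 0.3],
    [0, 0, 0, 0, 0.3]
  ]
}}

```text
t: 2.1
eef_pos: [379.8, 387.9, 7.1]
tcp_rot: [3.141, 0.001, -2.993]
ft_force: [0.2, 0.3, -0.9]
opening: 0.641
grip_force: 0.0
```

Call:
{"method": "arm_command", "body": {
  "targets": [
    [0, 0, 0, 0, 0.3],
    [0, 0, 0, 0, 0.3],
    [0, 0, 0, 0, 0.3],
    [0, 0, 0, 0, 0.3],
    [0, 0, 0, 0, 0.3]
  ]
}}

```text
t: 2.6
eef_pos: [379.7, 387.8, 6.8]
tcp_rot: [3.141, 0.0, -2.993]
ft_force: [-0.2, -0.9, 4.6]
opening: 0.534
grip_force: 29.8
```

Call:
{"method": "arm_command", "body": {
  "targets": [
    [0, 0, -30, 0, 0.3],
    [10, 0, -70, 0, 0.3],
    [20, 0, -100, 0, 0.3],
    [20, 0, -100, 0, 0.3],
    [20, 0, -100, 0, 0.3]
  ]
}}

```text
t: 3.1
eef_pos: [359.7, 384.9, 106.7]
tcp_rot: [3.141, 0.001, -2.993]
ft_force: [0.3, -1.0, -1.1]
opening: 0.534
grip_force: 29.8
```

```bash
python3 - <<'E'
from h import *
save('side','pics/side2.png')
s=load('pics/side2.png')['im'][120:340,140:400]
cv2.imwrite('pics/d.png',cv2.resize(s,None,fx=2,fy=2,interpolation=2)[...,::-1])
E
```

```text
(no output)
```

View pics/d.png

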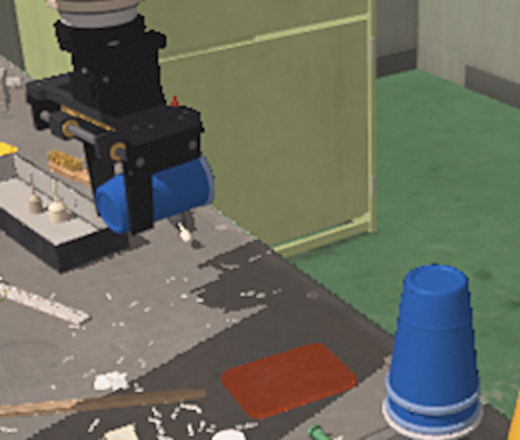

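```bash
python3 - <<'E'
from h import *
print(env.state()['joints'].round(3))
mv(435.4,338.2,107,1.47)
E
```

```text
[ 0.693  0.497  1.912  0.     0.733 -1.026]
shift [-68.  -57.2  -1.1] roll -75.7 t 3.15 pos [359.7 384.7 106. ] rot [-3.141e+00 -1.000e-03 -2.993e+00] F [-0.11  0.36 -1.68] op 0.533 g 29.76017957632621
```

Call:
{"method": "arm_command", "body": {
  "targets": [
    [-14, -12, 0, 8.5, 0.3],
    [-28, -24, 0, 17, 0.3],
    [-42, -36, 0, 25.5, 0.3],
    [-56, -48, 0, 34, 0.3],
    [-68, -57, 0, 42.5, 0.3]
  ]
}}

```text
t: 3.65
eef_pos: [436.1, 337.6, 104.8]
tcp_rot: [-3.139, -0.001, 2.542]
ft_force: [-0.7, 0.3, -0.7]
opening: 0.531
grip_force: 29.8
```

Call:
{"method": "arm_command", "body": {
  "targets": [
    [0, 0, 0, 8.5, 0.3],
    [0, 0, 0, 17, 0.3],
    [0, 0, 0, 25.5, 0.3],
    [0, 0, 0, 34, 0.3],
    [0, 0, 0, 42.5, 0.3]
  ]
}}

```text
t: 4.15
eef_pos: [435.3, 338.1, 104.8]
tcp_rot: [-3.139, 0.001, 1.8]
ft_force: [-0.4, -0.1, -0.8]
opening: 0.535
grip_force: 29.8
```

Call:
{"method": "arm_command", "body": {
  "targets": [
    [0, 0, 0, 8.5, 0.3],
    [0, 0, 0, 17, 0.3],
    [0, 0, 0, 19.3, 0.3],
    [0, 0, 0, 19.3, 0.3]
  ]
}}

```text
t: 4.55
eef_pos: [435.3, 338.1, 105.0]
tcp_rot: [-3.14, 0.001, 1.469]
ft_force: [-0.5, -0.8, -0.4]
opening: 0.531
grip_force: 29.8
```

```bash
python3 - <<'E'
from h import *
mv(435.4,338.2,8,1.47)
save('side','pics/side3.png');save('top','pics/top3.png')
s=load('pics/side3.png')['im'][150:370,170:400];t=load('pics/top3.png')['im'][190:300,190:350]
a=cv2.resize(s,(400,383),interpolation=2);b=cv2.resize(t,(400,275),interpolation=2)
cv2.imwrite('pics/e.png',np.hstack([a,np.vstack([b,np.zeros((108,400,3),np.uint8)])])[...,::-1])
E
```

```text
shift [ 0.2  0.3 97. ] roll -0.1 t 4.55 pos [435.3 338.1 105. ] rot [-3.140e+00  1.000e-03  1.469e+00] F [-0.49 -0.82 -0.42] op 0.531 g 29.760900997762292
```

View pics/e.png

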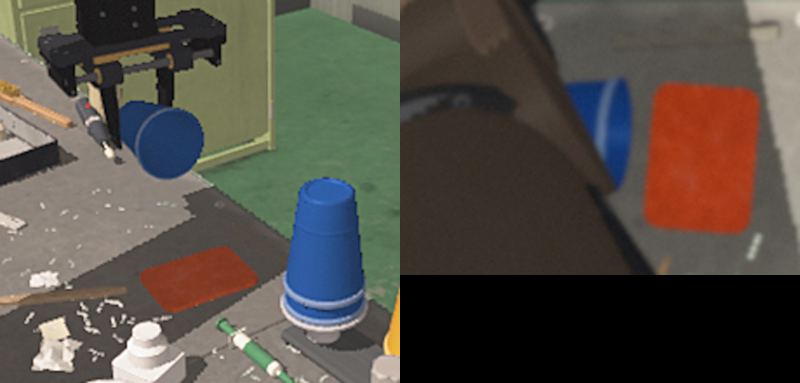

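Call:
{"method": "arm_command", "body": {
  "targets": [
    [0, 0, 45, 0, 0.3],
    [0, 0, 80, 0, 0.3],
    [0, 0, 93, 0, 0.3],
    [0, 0, 97, 0, 0.3],
    [0, 0, 97, 0, 0.3]
  ]
}}

```text
t: 5.15
eef_pos: [435.8, 338.7, 9.9]
tcp_rot: [3.142, -0.0, 1.47]
ft_force: [0.7, 1.0, -1.1]
opening: 0.532
grip_force: 29.8
```

Call:
{"method": "arm_command", "body": {
  "targets": [
    [-4, 0, 0, 0, 0.3],
    [-8, 0, 0, 0, 0.3],
    [-12, 0, 0, 0, 0.3],
    [-12, 0, 0, 0, 0.3]
  ]
}}

```text
t: 5.55
eef_pos: [438.2, 331.1, 13.2]
tcp_rot: [3.131, -0.011, 1.469]
ft_force: [1.1, 27.8, 10.1]
opening: 0.536
grip_force: 31.6
```

Call:
{"method": "arm_command", "body": {
  "targets": [
    [-2, 0, -12, 0, 0.3],
    [-6.5, 0, -22, 0, 0.3],
    [-11, 0, -28, 0, 0.3],
    [-16, 0, -33, 0, 0.3]
  ]
}}

```text
t: 5.95
eef_pos: [433.7, 311.2, 44.5]
tcp_rot: [3.138, -0.003, 1.469]
ft_force: [1.6, 6.7, 6.1]
opening: 0.529
grip_force: 30.2
```

Call:
{"method": "arm_command", "body": {
  "targets": [
    [-5, 0, -4, 0, 0.3],
    [-11, 0, -8, 0, 0.3],
    [-17, 0, -12, 0, 0.3],
    [-24, 0, -15, 0, 0.3]
  ]
}}

```text
t: 6.35
eef_pos: [431.2, 286.9, 59.2]
tcp_rot: [3.139, -0.002, 1.47]
ft_force: [0.5, 4.3, 6.7]
opening: 0.531
grip_force: 29.9
```

```bash
python3 - <<'E'
from h import *
mv(435.4,338.2,8,1.47)
save('side','pics/side4.png');save('top','pics/top4.png')
s=load('pics/side4.png')['im'][190:330,200:340];t=load('pics/top4.png')['im'][190:300,190:350]
a=cv2.resize(s,(500,500),interpolation=2);b=cv2.resize(t,(300,206),interpolation=2)
cv2.imwrite('pics/f.png',np.hstack([a,np.vstack([b,np.zeros((294,300,3),np.uint8)])])[...,::-1])
E
```

```text
shift [51.4 -1.1 51.3] roll -0.0 t 6.35 pos [431.2 286.9  59.2] rot [ 3.139e+00 -2.000e-03  1.470e+00] F [0.53 4.25 6.68] op 0.531 g 29.872430227696896
```

View pics/f.png

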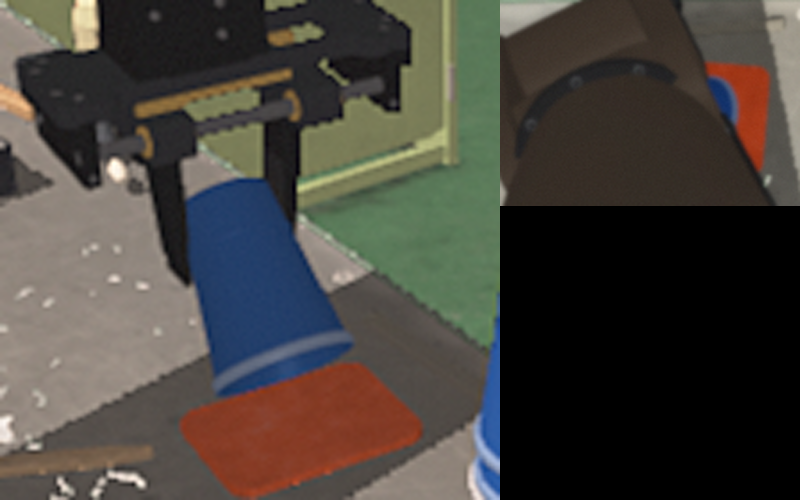

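Call:
{"method": "arm_command", "body": {
  "targets": [
    [-6, 0, -2, 0, 0.3],
    [-13, 0, -4, 0, 0.3],
    [-20, 0, -5.5, 0, 0.3],
    [-28, 0, -6.5, 0, 0.3],
    [-36, 0, -6.5, 0, 0.3]
  ]
}}

```text
t: 6.95
eef_pos: [426.3, 250.1, 64.3]
tcp_rot: [-3.141, 0.0, 1.47]
ft_force: [0.4, 1.4, 2.9]
opening: 0.497
grip_force: 28.3
```

Call:
{"method": "arm_command", "body": {
  "targets": [
    [-6, 0, 0, 0, 0.3],
    [-13, 0, 2, 0, 0.3],
    [-20, 0, 4, 0, 0.3],
    [-20, 0, 4, 0, 0.3]
  ]
}}

```text
t: 7.35
eef_pos: [424.0, 230.1, 59.6]
tcp_rot: [-3.14, 0.001, 1.469]
ft_force: [-0.5, -0.2, 1.3]
opening: 0.314
grip_force: 0.0
```

```bash
python3 - <<'E'
from h import *
save('side','pics/side5.png')
s=load('pics/side5.png')['im'][190:340,190:360]
cv2.imwrite('pics/g.png',cv2.resize(s,(567,500),interpolation=2)[...,::-1])
E
```

```text
(no output)
```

View pics/g.png

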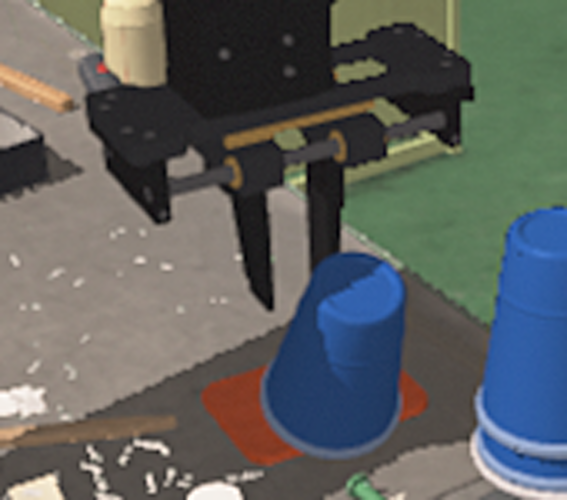

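```bash
python3 - <<'E'
from h import *
B=((95,60,30),(130,255,255))
for i in range(3):
    save('side',f'pics/side6{i}.png');m=mask(load(f'pics/side6{i}.png'),*B,(250,250,322,345)); ys,xs=np.nonzero(m); print(m.sum(),xs.mean(),ys.mean(),xs.min(),xs.max(),ys.min(),ys.max())
s=load('pics/side62.png')
def tilt(x,y,z,ax,ay):
    a=np.array([ax,ay,1.]);a/=np.linalg.norm(a);c=np.array([x,y,z]);return np.vstack([ring(c-47.5*a,a,35),ring(c-41.5*a,a,35),ring(c+47.5*a,a,23)])
for x0 in([420,200,52,0,0],[420,200,52,0,-.3],[415,190,52,.2,-.4]): print(*fit(tilt,x0,[(s,m)],[5,5,3,.1,.1]))
print(fit(lambda x,y:upr(x,y,5),[420,200],[(s,m)],[5,5]))
save('top','pics/top6.png')
t=load('pics/top6.png');
cv2.imwrite('pics/i.png',np.hstack([cv2.resize(s['im'][190:350,190:360],(400,376),interpolation=2),cv2.resize(t['im'][180:310,240:378],(400,376),interpolation=2)])[...,::-1])
E
```

```text
2000 291.752 297.088 269 311 266 326
2013 291.0670640834575 296.5966219572777 269 310 264 326
2073 289.84273999035213 295.493487698987 268 308 261 326
[4.27167080e+02 1.96943342e+02 4.41836027e+01 1.91604935e-01
 2.12560138e-02] 0.09358417752050169
[ 4.23587643e+02  1.91856962e+02  4.76651731e+01 -4.52205312e-02
 -2.51105493e-01] 0.04872165943077665
[ 4.21185249e+02  1.87107587e+02  5.26275243e+01 -2.66030258e-02
 -2.72148849e-01] 0.05016883743367101
(array([422.10327148, 190.49987793]), np.float64(0.16015436565364208))
```

Call:
{"method": "arm_command", "body": {
  "targets": [
    [10, 0, -10, 0, 0.6],
    [15, 0, -50, 0, 1],
    [15, 0, -90, 0, 1],
    [15, 0, -90, 0, 1],
    [15, 0, -90, 0, 1]
  ]
}}

```text
t: 8.1
eef_pos: [426.2, 246.2, 150.6]
tcp_rot: [3.14, -0.001, 1.47]
ft_force: [-0.5, 0.1, -0.2]
opening: 0.661
grip_force: 0.0
```

```bash
python3 - <<'E'
from h import *
B=((95,60,30),(130,255,255))
def tilt(x,y,z,ax,ay):
    a=np.array([ax,ay,1.]);a/=np.linalg.norm(a);c=np.array([x,y,z]);return np.vstack([ring(c-47.5*a,a,35),ring(c-41.5*a,a,35),ring(c+47.5*a,a,23)])
for i in range(3):
    save('side',f'pics/side7{i}.png');s=load(f'pics/side7{i}.png');m=mask(s,*B,(240,240,324,345)); ys,xs=np.nonzero(m); print(m.sum(),xs.mean(),ys.mean(),xs.min(),xs.max(),ys.min(),ys.max())
print(*fit(tilt,[420,195,52,0,-.1],[(s,m)],[5,5,3,.1,.1]))
print(fit(lambda x,y:upr(x,y,5),[420,200],[(s,m)],[5,5]))
print(fit(lambda x,y:upr(x,y,0),[420,200],[(s,m)],[5,5]))
mv(420,200,150,1.47)
E
```

```text
2100 286.60238095238094 294.0466666666667 267 307 260 325
2096 286.58062977099235 293.9957061068702 267 307 260 325
2099 286.6193425440686 294.0519294902334 267 307 260 325
[ 4.20692058e+02  1.99543383e+02  4.87492306e+01 -2.62972890e-02
 -4.33221669e-02] 0.07146260123868509
(array([418.50250244, 195.57434082]), np.float64(0.09147212958551691))
(array([422.07954407, 200.36148071]), np.float64(0.0757503573130062))
shift [-46.1  -1.   -0.9] roll -0.0 t 8.25 pos [425.6 245.8 149.1] rot [-3.14e+00  1.00e-03  1.47e+00] F [-0.18 -0.54 -0.43] op 0.789 g 0.0
```

Call:
{"method": "arm_command", "body": {
  "targets": [
    [45, 0, 0, 0, 1],
    [90, 0, 0, 0, 1],
    [90, 0, 0, 0, 1]
  ]
}}

```text
t: 8.55
eef_pos: [435.4, 339.0, 148.8]
tcp_rot: [-3.141, -0.0, 1.472]
ft_force: [-0.3, -0.8, -0.4]
opening: 0.987
grip_force: 0.0
```

```bash
python3 - <<'E'
from h import *
B=((95,60,30),(130,255,255))
save('side','pics/side8.png');save('top','pics/top8.png')
s=load('pics/side8.png');t=load('pics/top8.png')
ms=mask(s,*B,(240,240,324,345));mt=mask(t,*B,(270,200,358,310)); print(ms.sum(),mt.sum())
for V in([(s,ms)],[(t,mt)],[(s,ms),(t,mt)]): print(*fit(lambda x,y:upr(x,y,5),[420,195],V,[5,5]))
im=t['im'][...,::-1].copy();x,y=fit(lambda x,y:upr(x,y,5),[420,195],[(t,mt)],[5,5])[0]
bt=mask(t,(95,60,40),(130,255,255),(360,190,440,260)); print('blue',*fit(lambda x,y:upr(x,y,46,n=2),[460,62],[(t,bt)],[10,10]))
for m,c in((mt,(0,255,0)),(sil(t,upr(x,y,5)),(0,0,255)),(bt,(0,255,0)),(sil(t,upr(462,61.6,46,n=2)),(0,0,255))): cv2.drawContours(im,cv2.findContours(m,0,1)[0],-1,c,1)
js=s['im'][...,::-1].copy()
for m,c in((ms,(0,255,0)),(sil(s,upr(x,y,5)),(0,0,255)),(sil(s,upr(461,62,46,n=2)),(0,0,255))): cv2.drawContours(js,cv2.findContours(m,0,1)[0],-1,c,1)
cv2.imwrite('pics/j.png',np.hstack([cv2.resize(js[220:360,240:400],(400,350),interpolation=2),cv2.resize(im[180:320,280:440],(400,350),interpolation=2)]))
E
```

```text
2110 1245
[420.04882812 195.30761719] 0.0909952606635071
[419.95593935 194.2255336 ] 0.033734939759036145
[419.89097595 194.66259003] 0.12969413197814958
blue [461.76764555  61.28987995] 0.025268477574226154
```

View pics/j.png

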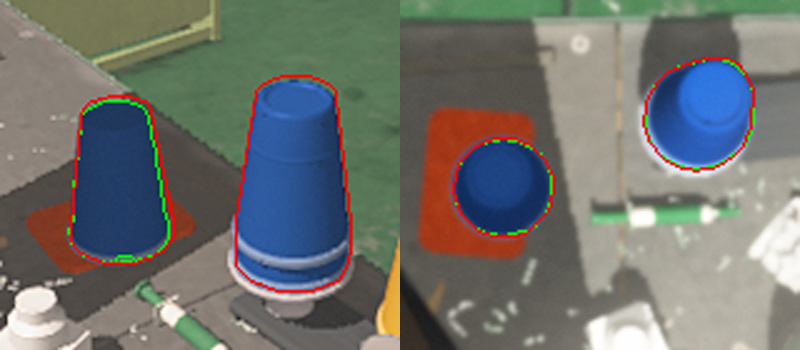

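```bash
python3 -c "
from h import *
mv(420,194.5,149)"
```

```text
shift [-1.42e+02 -4.00e-01 -1.00e-01] roll 0 t 8.65 pos [434.5 335.7 148.6] rot [-3.139e+00  2.000e-03  1.471e+00] F [-0.73 -0.21  0.9 ] op 0.998 g 0.0
```

Call:
{"method": "arm_command", "body": {
  "targets": [
    [-50, 0, 0, 0, 1],
    [-100, 0, 0, 0, 1],
    [-130, 0, 0, 0, 1],
    [-142, 0, 0, 0, 1],
    [-142, 0, 0, 0, 1]
  ]
}}

```text
t: 9.15
eef_pos: [420.7, 192.7, 150.1]
tcp_rot: [-3.141, 0.0, 1.467]
ft_force: [-0.9, 1.4, 0.1]
opening: 1.003
grip_force: 0.0
```

Call:
{"method": "arm_command", "body": {
  "targets": [
    [0, 0, 30, 0, 1],
    [0, 0, 60, 0, 1],
    [0, 0, 85, 0, 1],
    [0, 0, 97, 0, 1],
    [0, 0, 97, 0, 1]
  ]
}}

```text
t: 9.65
eef_pos: [420.3, 194.9, 51.5]
tcp_rot: [-3.139, 0.001, 1.47]
ft_force: [0.1, -0.5, 0.0]
opening: 0.998
grip_force: 0.0
```

Call:
{"method": "arm_command", "body": {
  "targets": [
    [0, 0, 0, 0, 0.75],
    [0, 0, 0, 0, 0.7],
    [0, 0, 0, 0, 0.65],
    [0, 0, 0, 0, 0.6],
    [0, 0, 0, 0, 0.5]
  ]
}}

```text
t: 10.15
eef_pos: [421.0, 194.3, 53.5]
tcp_rot: [3.141, -0.0, 1.47]
ft_force: [0.7, -1.0, 0.4]
opening: 0.636
grip_force: 0.0
```

Call:
{"method": "arm_command", "body": {
  "targets": [
    [0, 0, 0, 0, 0.3],
    [0, 0, 0, 0, 0.3],
    [0, 0, 0, 0, 0.3],
    [0, 0, 0, 0, 0.3]
  ]
}}

```text
t: 10.55
eef_pos: [421.0, 194.3, 53.3]
tcp_rot: [3.141, -0.0, 1.47]
ft_force: [-0.6, -0.7, 6.1]
opening: 0.592
grip_force: 30.1
```

```bash
python3 -c "
from h import *
mv(423,211,57)"
```

```text
shift [16.8  0.3 -3.7] roll 0 t 10.55 pos [421.  194.3  53.3] rot [ 3.141 -0.     1.47 ] F [-0.64 -0.69  6.14] op 0.592 g 30.118835774093693
```

Call:
{"method": "arm_command", "body": {
  "targets": [
    [0, 0, -7, 0, 0.3],
    [8, 0, -8, 0, 0.3],
    [17, 0, -8, 0, 0.3],
    [17, 0, -8, 0, 0.3]
  ]
}}

```text
t: 10.95
eef_pos: [422.8, 212.3, 61.1]
tcp_rot: [3.141, -0.0, 1.471]
ft_force: [0.3, -0.6, -0.8]
opening: 0.589
grip_force: 29.7
```

Call:
{"method": "arm_command", "body": {
  "targets": [
    [0, 0, 4, 0, 0.3],
    [0, 0, 7, 0, 0.3],
    [0, 0, 8.5, 0, 0.3],
    [0, 0, 8.5, 0, 0.3]
  ]
}}

```text
t: 11.35
eef_pos: [422.4, 211.1, 53.2]
tcp_rot: [-3.142, -0.0, 1.47]
ft_force: [-4.5, 0.6, 17.8]
opening: 0.589
grip_force: 30.9
```

Call:
{"method": "arm_command", "body": {
  "targets": [
    [0, 0, 0, 0, 0.65],
    [0, 0, 0, 0, 0.7],
    [0, 0, 0, 0, 0.8],
    [0, 0, 0, 0, 1],
    [0, 0, 0, 0, 1]
  ]
}}

```text
t: 11.85
eef_pos: [422.6, 211.1, 52.5]
tcp_rot: [-3.141, 0.0, 1.47]
ft_force: [0.1, -0.1, 0.2]
opening: 0.894
grip_force: 0.0
```

Call:
{"method": "arm_command", "body": {
  "targets": [
    [0, 0, 0, 0, 1],
    [0, 0, -40, 0, 1],
    [0, 0, -90, 0, 1],
    [50, 0, -97, 0, 1],
    [100, 0, -97, 0, 1]
  ]
}}

```text
t: 12.35
eef_pos: [433.8, 311.2, 152.4]
tcp_rot: [3.138, -0.003, 1.467]
ft_force: [1.7, -1.0, -0.0]
opening: 1.001
grip_force: 0.0
```

```bash
python3 - <<'E'
from h import *
B=((95,60,30),(130,255,255))
save('top','pics/top9.png'); save('side','pics/side9.png')
s=load('pics/side9.png');t=load('pics/top9.png')
ms=mask(s,*B,(240,240,324,345));mt=mask(t,*B,(270,200,358,310)); print(ms.sum(),mt.sum())
for V in([(s,ms)],[(t,mt)]): print(*fit(lambda x,y:upr(x,y,5),[420,195],V,[5,5]))
mv(423,211,150)
E
```

```text
2042 1166
[422.04242706 212.49341965] 0.0920666013712047
[422.18349814 210.99787474] 0.09348198970840481
shift [-1.039e+02 -0.000e+00  1.000e-01] roll 0 t 12.45 pos [433.2 314.4 150.3] rot [ 3.139e+00 -2.000e-03  1.473e+00] F [-0.24 -0.68 -0.  ] op 1.001 g 0.0
```

Call:
{"method": "arm_command", "body": {
  "targets": [
    [-50, 0, 0, 0, 1],
    [-90, 0, 0, 0, 1],
    [-103, 0, 0, 0, 1],
    [-103, 0, 0, 0, 1]
  ]
}}

```text
t: 12.85
eef_pos: [422.1, 206.3, 149.7]
tcp_rot: [-3.141, 0.0, 1.467]
ft_force: [0.3, -0.6, 0.5]
opening: 1.0
grip_force: 0.0
```

Call:
{"method": "arm_command", "body": {
  "targets": [
    [0, 0, 30, 0, 1],
    [0, 0, 60, 0, 1],
    [0, 0, 85, 0, 1],
    [0, 0, 97, 0, 1],
    [0, 0, 97, 0, 1]
  ]
}}

```text
t: 13.35
eef_pos: [421.8, 208.3, 51.1]
tcp_rot: [-3.139, 0.001, 1.47]
ft_force: [-0.2, -0.0, 0.7]
opening: 0.999
grip_force: 0.0
```

Call:
{"method": "arm_command", "body": {
  "targets": [
    [0, 0, 0, 0, 0.75],
    [0, 0, 0, 0, 0.7],
    [0, 0, 0, 0, 0.65],
    [0, 0, 0, 0, 0.6],
    [0, 0, 0, 0, 0.5]
  ]
}}

```text
t: 13.85
eef_pos: [422.4, 207.8, 53.0]
tcp_rot: [3.141, -0.0, 1.47]
ft_force: [-0.8, -0.6, 0.4]
opening: 0.638
grip_force: 0.0
```

Call:
{"method": "arm_command", "body": {
  "targets": [
    [0, 0, 0, 0, 0.3],
    [0, 0, 0, 0, 0.3],
    [0, 0, 0, 0, 0.3],
    [0, 0, 0, 0, 0.3]
  ]
}}

```text
t: 14.25
eef_pos: [422.4, 207.7, 52.9]
tcp_rot: [3.141, -0.0, 1.47]
ft_force: [-0.5, 0.3, 5.7]
opening: 0.592
grip_force: 30.1
```

Call:
{"method": "arm_command", "body": {
  "targets": [
    [0, 0, -20, 0, 0.3],
    [0, 0, -60, 0, 0.3],
    [0, 0, -110, 0, 0.3],
    [0, 0, -150, 0, 0.3],
    [0, 0, -150, 0, 0.3]
  ]
}}

```text
t: 14.75
eef_pos: [423.9, 208.3, 207.0]
tcp_rot: [3.134, -0.003, 1.47]
ft_force: [0.8, 0.2, -0.7]
opening: 0.593
grip_force: 29.7
```

```bash
python3 -c "
from h import *
mv(461.7,61.6,202)"
```

```text
shift [-142.1   52.4    4.9] roll 0 t 14.75 pos [423.9 208.3 207. ] rot [ 3.134e+00 -3.000e-03  1.470e+00] F [ 0.85  0.2  -0.69] op 0.593 g 29.719613677161245
```

Call:
{"method": "arm_command", "body": {
  "targets": [
    [0, 0, -25, 0, 0.3],
    [-40, 15, -25, 0, 0.3],
    [-85, 32, -25, 0, 0.3],
    [-125, 46, -25, 0, 0.3],
    [-145, 53, -25, 0, 0.3]
  ]
}}

```text
t: 15.25
eef_pos: [460.5, 55.5, 226.7]
tcp_rot: [-3.14, 0.0, 1.468]
ft_force: [0.3, 0.9, -0.7]
opening: 0.589
grip_force: 29.7
```

Call:
{"method": "arm_command", "body": {
  "targets": [
    [0, 0, 0, 0, 0.3],
    [0, 0, 0, 0, 0.3],
    [0, 0, 0, 0, 0.3]
  ]
}}

```text
t: 15.55
eef_pos: [460.0, 58.9, 227.2]
tcp_rot: [-3.141, -0.0, 1.47]
ft_force: [0.3, 0.3, -0.1]
opening: 0.593
grip_force: 29.7
```

```bash
python3 - <<'E'
from h import *
B=((95,60,30),(130,255,255))
mv(462,58.1,205)
save('side','pics/side10.png'); s=load('pics/side10.png'); z=env.state()['eef_pos'][2]-47.9
m=mask(s,*B,(300,120,420,350)); ys,xs=np.nonzero(m); print(z,m.sum(),ys.min(),ys.max())
# row-wise silhouette width for split
for v in range(ys.min(),ys.max(),6): r=np.nonzero(m[v])[0]; print(v,r.min(),r.max(),len(r),end=' | ')
print()
for P in(upr(462,61.5,z),upr(461.7,61.5,46,n=2)):
    q=np.array([proj(s,p) for p in P]); print(q.min(0),q.max(0))
E
```

```text
shift [-0.6  2.1 22.2] roll 0 t 15.55 pos [460.   58.9 227.2] rot [-3.141 -0.     1.47 ] F [ 0.35  0.32 -0.12] op 0.593 g 29.72089426338332
179.41502272341552 6056 179 336
179 350 366 17 | 185 346 376 31 | 191 347 377 31 | 197 347 377 31 | 203 347 378 32 | 209 346 378 33 | 215 346 378 33 | 221 336 378 37 | 227 335 379 45 | 233 334 379 46 | 239 333 380 48 | 245 332 382 51 | 251 335 379 45 | 257 343 371 28 | 263 341 373 33 | 269 340 374 35 | 275 339 375 37 | 281 338 375 38 | 287 337 376 40 | 293 336 376 41 | 299 335 377 43 | 305 334 378 45 | 311 333 379 47 | 317 334 378 45 | 323 334 379 44 | 329 336 376 41 | 335 347 367 21 | 
[334.63948692 175.91165805] [384.54979631 257.14234337]
[334.13028694 249.88076412] [380.67590051 336.24397906]
```

Call:
{"method": "arm_command", "body": {
  "targets": [
    [-0.5, 1.5, 0, 0, 0.3],
    [-0.5, 1.5, 20, 0, 0.3],
    [-0.5, 1.5, 40, 0, 0.3],
    [-0.5, 1.5, 60, 0, 0.3],
    [-0.5, 1.5, 70, 0, 0.3]
  ]
}}

```text
t: 16.1
eef_pos: [461.3, 58.0, 156.4]
tcp_rot: [-3.14, 0.0, 1.471]
ft_force: [0.4, 0.2, -0.9]
opening: 0.592
grip_force: 29.7
```

Call:
{"method": "arm_command", "body": {
  "targets": [
    [0, 0, 3, 0, 0.3],
    [0, 0, 6, 0, 0.3],
    [0, 0, 9, 0, 0.3],
    [0, 0, 12, 0, 0.3],
    [0, 0, 12, 0, 0.3]
  ]
}}

```text
t: 16.6
eef_pos: [461.8, 57.5, 145.6]
tcp_rot: [3.142, -0.0, 1.47]
ft_force: [-1.1, -0.7, -1.4]
opening: 0.588
grip_force: 29.7
```

Call:
{"method": "arm_command", "body": {
  "targets": [
    [0, 0, 2, 0, 0.3],
    [0, 0, 4, 0, 0.3],
    [0, 0, 6, 0, 0.3],
    [0, 0, 8, 0, 0.3],
    [0, 0, 8, 0, 0.3]
  ]
}}

```text
t: 17.1
eef_pos: [461.6, 57.5, 137.3]
tcp_rot: [-3.141, -0.0, 1.47]
ft_force: [-0.5, -0.2, -0.4]
opening: 0.592
grip_force: 29.7
```

Call:
{"method": "arm_command", "body": {
  "targets": [
    [0, 0, 1, 0, 0.3],
    [0, 0, 2, 0, 0.3],
    [0, 0, 2, 0, 0.3],
    [0, 0, 2, 0, 0.3]
  ]
}}

```text
t: 17.5
eef_pos: [461.7, 57.4, 135.6]
tcp_rot: [-3.141, -0.0, 1.47]
ft_force: [-0.8, -0.1, -1.5]
opening: 0.591
grip_force: 29.7
```

Call:
{"method": "arm_command", "body": {
  "targets": [
    [0, 0, 1, 0, 0.3],
    [0, 0, 2, 0, 0.3],
    [0, 0, 2, 0, 0.3],
    [0, 0, 2, 0, 0.3]
  ]
}}

```text
t: 17.9
eef_pos: [461.8, 57.5, 133.6]
tcp_rot: [-3.142, -0.0, 1.47]
ft_force: [-1.1, -0.1, -1.5]
opening: 0.588
grip_force: 29.7
```

Call:
{"method": "arm_command", "body": {
  "targets": [
    [0, 0, 1, 0, 0.3],
    [0, 0, 1, 0, 0.3],
    [0, 0, 1, 0, 0.3],
    [0, 0, 1, 0, 0.3]
  ]
}}

```text
t: 18.3
eef_pos: [461.8, 57.4, 132.6]
tcp_rot: [3.142, -0.0, 1.47]
ft_force: [-1.1, 0.6, -0.5]
opening: 0.591
grip_force: 29.8
```

Call:
{"method": "arm_command", "body": {
  "targets": [
    [0, 0, 1, 0, 0.3],
    [0, 0, 1, 0, 0.3],
    [0, 0, 1, 0, 0.3]
  ]
}}

```text
t: 18.6
eef_pos: [461.8, 57.4, 131.6]
tcp_rot: [3.142, -0.0, 1.47]
ft_force: [-0.7, -0.2, 0.8]
opening: 0.592
grip_force: 29.8
```

```bash
python3 - <<'E'
from h import *
save('side','pics/side11.png'); s=load('pics/side11.png')
F=[env.state()['ft_force']]
print(F[0].round(2),env.state()['eef_pos'].round(2))
hsv=cv2.cvtColor(s['im'],cv2.COLOR_RGB2HSV)
h0=cv2.cvtColor(load('pics/side9.png')['im'],cv2.COLOR_RGB2HSV)
for v in range(270,345): print(v,hsv[v,348:366,1].mean().round(),hsv[v,348:366,2].mean().round(),h0[v,348:366,1].mean().round(),end=' | ')
print([proj(s,[461.7-35*.56,61.5-35*.83,z]) for z in(46,49,64.5,67.5,83,86)])
E
```

```text
[-2.25 -0.4   0.68] [461.82  57.42 131.62]
270 170.0 106.0 180.0 | 271 170.0 107.0 180.0 | 272 169.0 107.0 179.0 | 273 171.0 105.0 180.0 | 274 170.0 105.0 179.0 | 275 170.0 106.0 179.0 | 276 171.0 106.0 180.0 | 277 171.0 106.0 179.0 | 278 170.0 106.0 179.0 | 279 171.0 106.0 180.0 | 280 171.0 106.0 179.0 | 281 171.0 106.0 179.0 | 282 171.0 105.0 180.0 | 283 171.0 107.0 180.0 | 284 172.0 111.0 178.0 | 285 173.0 114.0 177.0 | 286 172.0 117.0 179.0 | 287 173.0 121.0 179.0 | 288 175.0 126.0 179.0 | 289 174.0 128.0 179.0 | 290 176.0 132.0 179.0 | 291 177.0 139.0 180.0 | 292 178.0 144.0 179.0 | 293 178.0 147.0 179.0 | 294 178.0 146.0 180.0 | 295 179.0 148.0 180.0 | 296 178.0 150.0 179.0 | 297 179.0 151.0 180.0 | 298 180.0 151.0 180.0 | 299 179.0 151.0 179.0 | 300 179.0 151.0 179.0 | 301 179.0 151.0 179.0 | 302 179.0 151.0 180.0 | 303 180.0 151.0 180.0 | 304 179.0 151.0 179.0 | 305 179.0 151.0 179.0 | 306 179.0 151.0 179.0 | 307 179.0 150.0 180.0 | 308 179.0 150.0 179.0 | 309 181.0 150.0 179.0 | 310 186.0 148.0 179.0 | 311 168.0 154.0 180.0 | 312 87.0 190.0 179.0 | 313 60.0 208.0 180.0 | 314
[... 395 characters left out ...]
331 185.0 146.0 184.0 | 332 176.0 149.0 178.0 | 333 98.0 182.0 102.0 | 334 66.0 206.0 67.0 | 335 67.0 176.0 68.0 | 336 66.0 150.0 66.0 | 337 18.0 181.0 21.0 | 338 18.0 234.0 20.0 | 339 22.0 203.0 23.0 | 340 21.0 147.0 21.0 | 341 21.0 126.0 21.0 | 342 21.0 131.0 20.0 | 343 21.0 133.0 21.0 | 344 20.0 133.0 20.0 | [(np.float64(359.1242079277444), np.float64(336.25478506268547)), (np.float64(359.17715054709424), np.float64(334.61821675658007)), (np.float64(359.4537915375859), np.float64(326.066658810116)), (np.float64(359.5079436913993), np.float64(324.39270123630104)), (np.float64(359.7909413047906), np.float64(315.6446466355512)), (np.float64(359.8463449213578), np.float64(313.9320037019203))]
```

Call:
{"method": "arm_command", "body": {
  "targets": [
    [0, 0, 1, 0, 0.3],
    [0, 0, 1, 0, 0.3],
    [0, 0, 1, 0, 0.3]
  ]
}}

```text
t: 18.95
eef_pos: [461.8, 57.4, 130.6]
tcp_rot: [3.142, -0.0, 1.47]
ft_force: [-0.9, 0.5, 2.5]
opening: 0.588
grip_force: 29.9
```

```bash
cat >> h.py <<'E'
def rims(fn):
    save('side',fn); a=cv2.cvtColor(load(fn)['im'],cv2.COLOR_RGB2HSV)[:,348:366,1].mean(1)
    c=[v+(a[v]-130)/(a[v]-a[v+1]) for v in range(300,337) if a[v]>=130>a[v+1]]
    print('rims',np.round(c,2),np.round(np.diff(c),2)); 
E
python3 - <<'E'
from h import *
rims('pics/side12.png'); mv(461,58,131)
E
```

```text
rims [311.93 322.44 332.59] [10.51 10.16]
shift [ 0.5 -0.8 -0.4] roll 0 t 19.0 pos [461.8  57.4 130.6] rot [ 3.142 -0.     1.47 ] F [-2.11 -0.28  2.68] op 0.593 g 29.903285550751313
```

Call:
{"method": "arm_command", "body": {
  "targets": [
    [0, 0, 0, 0, 0.65],
    [0, 0, 0, 0, 0.7],
    [0, 0, 0, 0, 0.8],
    [0, 0, 0, 0, 0.95],
    [0, 0, 0, 0, 1]
  ]
}}

```text
t: 19.5
eef_pos: [461.8, 57.4, 130.6]
tcp_rot: [3.142, -0.0, 1.47]
ft_force: [-0.0, -0.5, 0.1]
opening: 0.894
grip_force: 0.0
```

```bash
python3 - <<'E'
from h import *
rims('pics/side13.png'); mv(461,58,131)
E
```

```text
rims [311.92 322.43 332.6 ] [10.51 10.16]
shift [ 0.5 -0.9 -0.4] roll 0 t 19.55 pos [461.8  57.4 130.6] rot [ 3.142 -0.     1.47 ] F [ 0.18 -0.4  -0.69] op 0.941 g 0.0
```

Spacing held after the release; withdraw straight up, then check both views.

Call:
{"method": "arm_command", "body": {
  "targets": [
    [0, 0, 0, 0, 1],
    [0, 0, -20, 0, 1],
    [0, 0, -60, 0, 1],
    [0, 0, -105, 0, 1],
    [50, 0, -120, 0, 1]
  ]
}}

```text
t: 20.05
eef_pos: [468.0, 102.7, 254.0]
tcp_rot: [3.136, -0.0, 1.465]
ft_force: [1.9, 0.5, -0.1]
opening: 0.998
grip_force: 0.0
```

Call:
{"method": "arm_command", "body": {
  "targets": [
    [50, 0, 0, 0, 1],
    [100, 0, 0, 0, 1],
    [150, 0, 0, 0, 1],
    [200, 0, 0, 0, 1],
    [200, 0, 0, 0, 1]
  ]
}}

```text
t: 20.55
eef_pos: [486.5, 308.7, 249.4]
tcp_rot: [-3.142, -0.001, 1.474]
ft_force: [-0.9, -0.2, 0.1]
opening: 0.999
grip_force: 0.0
```

```bash
python3 - <<'E'
from h import *
rims('pics/side14.png'); save('top','pics/top14.png'); s=load('pics/side14.png'); t=load('pics/top14.png')
B=((95,60,40),(130,255,255)); Y=((18,110,80),(32,255,255))
for d,b in((t,(360,180,440,260)),(s,(320,200,395,350))):
    m=mask(d,*B,b); print('blue3',*fit(lambda x,y:upr(x,y,46,n=3),[461,62],[(d,m)],[5,5]))
    a,c=[fit(lambda *p:upr(*p,46,n=3)+0,[461,62],[(d,m)],[5,5])[0] for _ in range(2)]
print('yel',*fit(lambda x,y:upr(x,y,46,n=2),[470,-58],[(t,mask(t,*Y,(440,190,510,260)))],[5,5]))
# tilt of loose cup from side-view: fit top cup axis
m=mask(s,*B,(320,200,395,312))
for v in range(232,308,15): r=np.nonzero(m[v])[0]; print(v,(r.min()+r.max())/2,end=' | ')
mv(461,58,131)
E
```

```text
rims [311.93 322.44 332.6 ] [10.51 10.16]
blue3 [462.67271614  61.23433304] 0.030624263839811542
blue3 [459.80004793  61.99662474] 0.06303191489361702
yel [471.41113281 -59.31835938] 0.06521739130434782Traceback (most recent call last):
  File "<stdin>", line 10, in <module>
    return umr_minimum(a, axis, None, out, keepdims, initial, where)
ValueError: zero-size array to reduction operation minimum which has no identity
```

```bash
python3 -c "
from cell import env
print(env.job_done())"
```

```text
the job is handed in; nothing more can be done
None
```

The job is handed in: the cup stood mouth-down and free on the orange pad, then went over the blue stack and stayed put on release, rim spacing about 18.6 mm by the side camera; the blue and yellow stacks measured in place within 1–2 mm, the bar, syringe and stone were not re-measured, and no verdict came back.

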